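# Pin a sign arm into its bracket

### The arm

A 6-joint arm with a two-finger parallel gripper is mounted at the origin on a cart in front of the work surface, level with it; the furniture and walls round the work are solid. World frame = base frame: x ahead of the robot, y to its left, z up, the work surface at z = 0. Lengths are in m, angles in rad, forces in N, time in s.
With the tool pointing down it reaches from about 0.25 to 0.775 m from the base axis. Payload 4 kg.
Tool frame: the origin (TCP) lies between the finger pads; the fingertips stand 25 mm ahead of it and the grasp point (between the pads) lies 6 mm ahead of it; z points along the fingers, y is the line along which they close (so a half turn about z gives the same grasp; the last joint's range is limited). The gripper opens to 85 mm and grips with 20 to 120 N. Pads are 22 mm wide; open, the fingers measure 114 mm over their backs; the gripper's body (76 mm by 85 mm) begins 54 mm behind the grasp point. The pads swing forward as they close: fully open they stand 13 mm farther back than shut.
Start: joints at [1.03, 0.087, 1.371, -0, 1.684, -0.103], TCP at [0.233, 0.498, 0.256] pointing down, gripper open.
Joint ranges: [-3.1, 3.1], [-0.76, 2.03], [0.27, 2.55], [-1.08, 4.22], [0.17, 2.65], [-2.57, 2.57]. Speed limits (rad/s): [2.79, 2.79, 3.14, 3.14, 3.14, 3.14].

### API

Orientations are given as a unit quaternion [w, x, y, z].
In Python, from plant import manip gives the robot as it stands.
- The arm moves only by the tool servo_tool, never from a script. Its argument "commands" is a list that holds one entry, the list of rows, each a list of 7 numbers: the opening, from 0 (shut) to 1 (fully open), then the shift along the tool's x, y, z in mm, then the turn, a rotation vector about the tool's x, y, z in degrees. In form: [[[gripper, dx, dy, dz, ax, ay, az], ...]]. A call has 1 to 12 rows; each row is the pose to reach, as a shift and turn from the pose commanded when the call began, along the tool's axes at that moment; what a row does not reach only later rows make up. A row lasts 1/8 s, in which the tool goes at most 62.5 mm and 10.7 degrees, less where a joint would pass 70% of its speed; a pose out of reach is approached as far as the arm can. A call with a gripper value outside its range is refused whole. The fingers move at their own pace and stop on an object; "newtons" is the grip in N (left out, the last holds). Time passes only in rows, so rows that repeat a pose let the fingers close. It gives the time, the measured TCP pose, the force, the opening and the grip force at its end, in the units of the state.
- manip.sense(): the state, without advancing time (a new reading comes with each control period).
- manip.read_camera(name): name is "scene" or "top" or "wrist"; returns a dict with "img" (400x640x3 uint8, blue, green, red), "mtx" (3x3 intrinsics, pixels), "pose" (4x4, takes a point from camera to world coordinates). Camera axes: x right, y down, z forward; pixel columns grow to the right and rows downward; lengths in m; the calibration is good to about 2 mm. A picture is of the moment at which its call begins. There is no depth.
- manip.finish_job(): hands the job in; it is judged then, once.
The state is a dict: "time_s": time; "joints": joint angles; "joint_velocities": joint speeds; "joint_torque": joint torques, N m; "ee_pos": TCP position; "orientation": TCP orientation; "contact_force": force on the tool from outside, world axes, zero at the start; "wrist_torque": the same for the moment, N m; "opening": finger opening in m; "finger_force": force on a finger pad.
Only numpy, scipy, OpenCV 4.12 (cv2) and the standard library are available. Lean on these libraries where they do the work, as an engineer would, in place of code of your own. Each camera call takes 0.05 s, during which the arm holds its last target. There are 200 camera calls.

### The job

Slide the pale aluminium sign arm along the slideway of the blue bracket until it has clicked past the orange spring catch and its hole lines up with the hole in the bracket. Then take the red-knobbed pin from its wooden stand and push it down through bracket and arm until its collar sits flat on the bracket, and let go. Leave the tape roll and the spring clamp where they lie.

Things in the scene. Friction and masses are not known exactly. Their poses are not given: they have to be found in the camera images.
- bracket: Blue bracket fixed to the table, x -190 to +40 mm, 64 mm wide. Origin on the table top below its pin hole; +x is the way the arm slides in, z up. The bed is 22 mm high; two dark rails on it (inner faces at y = +-17 mm, tops 34.5 mm above the table) form a slideway, open above and at the -x end. An end stop lets the arm run 10 mm past the lined-up place, so it does not line up the holes.
- bracket_hole (a point): Centre of the mouth of the bracket's vertical 12.5 mm hole, on top of the upper ear, 42.5 mm above the table (axes as the bracket's). The ear is a plate 8 mm thick over x = -20 to +40 mm of the bracket; four bolt heads on it are 3.5 mm high. The hole goes on through the bed below, and the arm's head lies between ear and bed.
- catch (a joint): Orange sprung finger in the +y rail, 34 mm above the table at most, pivot at bracket x = -61 mm, tip at -32 mm. 0 rad: leaning into the slideway (rest). The arm's head pushes it out to about 0.12 rad (some 5 N along the slideway); it snaps back behind the head when the arm's hole is still about 10 mm short of the bracket's, and then blocks the arm's return.
- bar_hole (a point): Centre of the vertical 12.5 mm hole in the loose aluminium sign arm (0.22 kg), on its top face 32 mm above the table. x axis along the arm to its front, z up. Head round the hole: 40 x 32 x 10 mm; behind it a neck 18 mm wide, 10 mm thick, to 96 mm behind the hole. At the start the arm lies in the slideway, its hole 75 to 105 mm short of the bracket's, free to slide.
- bar_lug (a point): Centre of the arm's upright lug, a plate 36 mm long (along the arm), 14 mm thick and 46 mm high on the neck, 64 mm behind the hole; centre 55 mm and top 78 mm above the table. Grasp it across its thickness from above to slide the arm. Axes as bar_hole's.
- stand: Fixed wooden stand, 48 x 48 mm and 42 mm high, with a 14 mm hole in which the pin stands. Origin at the centre of its underside.
- pin_knob (a point): Centre of the grip of the loose pin (60 g): a red ribbed knob, 16 mm diameter, 32 mm high, vertical at the start with its centre 20 mm above the underside of the collar. z axis along the pin, from tip to knob.
- pin_collar (a point): Centre of the underside of the pin's steel collar (22 mm diameter, 4 mm thick, directly below the knob). The 10 mm steel shank runs 36 mm down from here. At the start the collar rests on the stand, 42 mm above the table.
- pin_tip (a point): Tip of the pin's shank, 36 mm below the collar's underside. The last 10 mm taper from 10 mm to 3.6 mm diameter, so the tip finds the arm's hole and nudges the arm into line if it is within about 3 mm.
- tape: Roll of black tape lying flat, 64 mm diameter, 18 mm high; leave alone. Origin at the centre of its underside.
- clamp: Blue spring clamp lying flat, 53 x 101 x 17 mm; leave alone. Origin at the centre of the underside.

How it is judged:
On the way:
1. the arm has been slid past the sprung catch and the catch has snapped back in behind its head (x of bar_hole in the frame of bracket above -0.014 m and z of bar_hole in the frame of bracket below 0.035 m and value of joint catch below 0.06 rad), for 0.1 s.
At the end, for the whole second after the job is handed in: The arm lies in the slideway past the catch (catch snapped in, below 0.06 rad) with its hole within 4 mm of the bracket's; the pin stands upright (within 0.12 rad) through ear, arm and bed with its collar down on the ear (collar underside within 3 mm of the hole mouth's centre); both are at rest (value of joint catch below 0.06 rad and horizontal distance between bar_hole and bracket_hole below 0.004 m and z of bar_hole in the frame of bracket below 0.035 m and distance between pin_collar and bracket_hole below 0.003 m and angle between the z axis of pin_tip and the z axis of bracket, either way round below 0.12 rad and z of pin_tip in the frame of bracket below 0.01 m and linear speed of each of pin, sign_arm below 0.02 m/s); the robot touches nothing.
It fails at once if tape roll or spring clamp moved by more than 30 mm (distance of any of tape, clamp from where it was at the start of the episode above 0.03 m).
It also fails if it takes over 45 s, if anything falls off the work surface, if the arm or the gripper's body presses on something with over 40 N, if the wrist force passes 120 N, or if a joint passes its speed limit or range.

## Working session

There is one attempt and no reset: what is moved stays moved. The work goes in short steps, Python scripts to look and compute and a tool call to move; the robot and the scene stay as the last step left them, time stands still between calls to the robot, and variables do not carry over. Pictures are saved under pics/ and viewed, at most 10 in all, crops included, and the job is handed in when it is done.

Besides the shell and the picture viewer there is one more tool, called after "Request:" as name(argument=value, ...), one argument or row to a line, values as JSON. servo_tool: Moves the arm, as the interface text tells. Its arguments: {"type":"object","properties":{"commands":{"type":"array"},"newtons":{"type":"number"}},"required":["commands"]}

```bash
mkdir -p pics
cat > h.py <<'E'
import numpy as np, cv2
from plant import manip
from scipy.spatial.transform import Rotation as R
def px2w(c,u,v,z):
    d=c["pose"][:3,:3]@np.linalg.inv(c["mtx"])@[u,v,1]; o=c["pose"][:3,3]
    return o+d*(z-o[2])/d[2]
def w2px(c,p):
    q=c["pose"][:3,:3].T@(np.array(p)-c["pose"][:3,3]); q=c["mtx"]@q; return q[:2]/q[2]
def cam(n,save=None):
    c=manip.read_camera(n); np.savez(f"{n}.npz",**c)
    if save: cv2.imwrite(f"pics/{save}.png",c["img"])
    return c
def old(n): return dict(np.load(f"{n}.npz"))
def totool(dw):  # world shift (m) -> tool mm
    s=manip.sense(); q=s["orientation"]
    return R.from_quat([q[1],q[2],q[3],q[0]]).as_matrix().T@np.array(dw)*1000
E
python3 - <<'E'
from h import *
c=cam("top","top0");cam("scene","scene0")
print(c["mtx"],c["pose"]); s=manip.sense(); print(s)
E
```

```text
[[510.60472877   0.         318.74568328]
 [  0.         510.60472877 197.54441722]
 [  0.           0.           1.        ]] [[ 0.02528207 -0.99278743  0.11719191  0.34620092]
 [-0.99954439 -0.02317096  0.01934194 -0.06193471]
 [-0.01648699 -0.11762752 -0.99292092  1.23689281]
 [ 0.          0.          0.          1.        ]]
{'time_s': 0.1, 'joints': array([ 1.02989073e+00,  8.79066634e-02,  1.37212711e+00,  2.54016283e-05,
        1.68357811e+00, -1.03098531e-01]), 'joint_velocities': array([ 0.00125391, -0.00211472, -0.00460019,  0.00123948,  0.00023105,
       -0.00066107]), 'joint_torque': array([ 3.06281727e-03, -3.53012931e+01, -3.14218926e+01, -1.44664309e-04,
        7.91391183e-03, -2.70120864e-06]), 'ee_pos': array([0.23296707, 0.49778727, 0.25522996]), 'orientation': array([-3.31482219e-04,  2.17157959e-01,  9.76135954e-01, -9.53730788e-04]), 'contact_force': array([0.48926521, 0.49633481, 0.14712123]), 'wrist_torque': array([0.03333801, 0.01052452, 0.00457353]), 'finger_force': 0.0, 'opening': 0.08553568526548636}
```

View pics/top0.png

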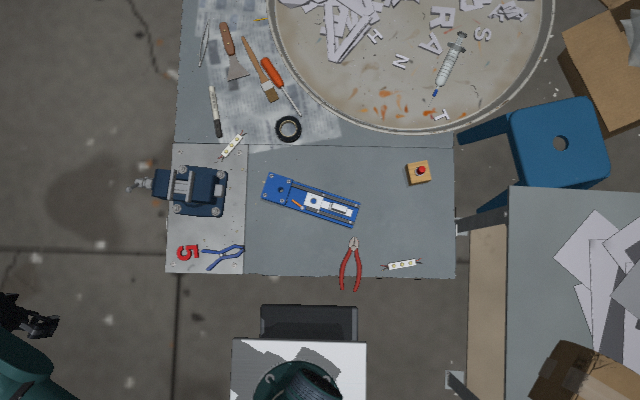

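View pics/scene0.png

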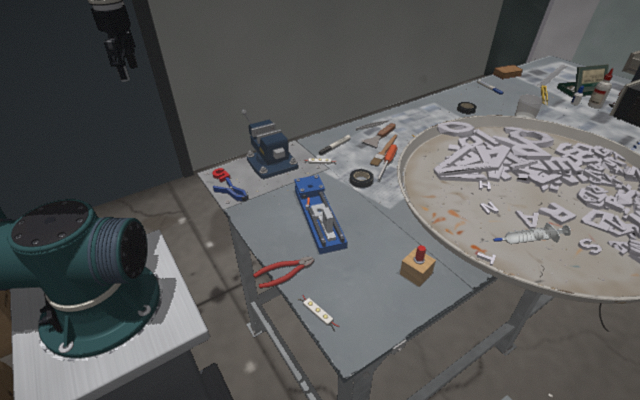

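The top view shows the bracket's ear hole near (280,189), the arm's lug near (341,209) and the pin knob near (421,171). The tape is at (288,129) and the clamp at (225,257). I'll enlarge this area.

Run:
```python
from h import *
i=old("top")["img"]
a=cv2.resize(i[160:240,250:370],None,fx=6,fy=6,interpolation=cv2.INTER_CUBIC)
b=cv2.resize(i[155:190,400:440],None,fx=3,fy=3,interpolation=cv2.INTER_CUBIC)
a[0:105,600:720]=b
cv2.imwrite("pics/crop0.png",a)
```

```text
(no output)
```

View pics/crop0.png

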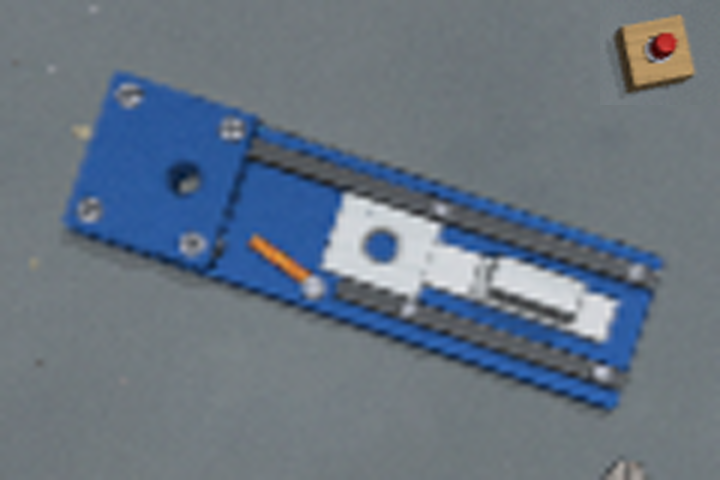

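The crop shows the ear hole at (184,179), the arm's hole at (381,246), the lug top centre at about (538,284) and the bed's open end at about (636,335). The knob top is at (663,43) in the inset.

Run:
```python
from h import *
c=old("top")
f=lambda x,y,z:px2w(c,250+(x+.5)/6-.5,160+(y+.5)/6-.5,z)
H=f(184,179,.0425);B=f(381,246,.032);L=f(538,284,.078);E=f(636,335,.022)
P=px2w(c,400+63.5/3-.5,155+43.5/3-.5,.042+.036)
S=None
for n,p in zip("HBLEP",(H,B,L,E,P)):print(n,p.round(4))
d=H-E;print("yaw E",np.degrees(np.arctan2(d[1],d[0])),np.hypot(*d[:2])); d=H-B;print("yaw B",np.degrees(np.arctan2(d[1],d[0])),np.hypot(*d[:2]))
d=B-L;print(np.degrees(np.arctan2(d[1],d[0])),np.hypot(*d[:2]))
for q,w in(((115,72),(66,228)),((660,262),(612,408))):
  a=f(*q,.0425 if q[0]<200 else .022);b=f(*w,.0425 if q[0]<200 else .022);print(a,b,np.hypot(*(a-b)[:2]),(a+b)/2)
s=manip.sense();q=s["orientation"];M=R.from_quat([q[1],q[2],q[3],q[0]]).as_matrix();print(M.round(3))
```

```text
H [0.5044 0.0528 0.0425]
B [ 0.4808 -0.0252  0.032 ]
L [ 0.4626 -0.0866  0.078 ]
E [ 0.4488 -0.1271  0.022 ]
P [ 0.5543 -0.2714  0.078 ]
yaw E 72.82023161028184 0.18833304393769415
yaw B 73.19348705987782 0.08146307762393681
73.44378177741045 0.06409182294343103
[0.54644525 0.08157542 0.0425    ] [0.48387598 0.09859128 0.0425    ] 0.06484175047549905 [0.51516062 0.09008335 0.0425    ]
[ 0.4781422  -0.13620271  0.022     ] [ 0.41952902 -0.11813748  0.022     ] 0.06133398277088158 [ 0.44883561 -0.1271701   0.022     ]
[[-0.906  0.424 -0.001]
 [ 0.424  0.906 -0.002]
 [ 0.    -0.002 -1.   ]]
```

Request:
servo_tool(
  commands=[
    [[0.7,-456,-432,95,0,0,82],[0.7,-456,-432,95,0,0,82],[0.7,-456,-432,95,0,0,82],[0.7,-456,-432,95,0,0,82],[0.7,-456,-432,95,0,0,82],[0.7,-456,-432,95,0,0,82],[0.7,-456,-432,95,0,0,82],[0.7,-456,-432,95,0,0,82],[0.7,-456,-432,95,0,0,82],[0.7,-456,-432,95,0,0,82],[0.7,-456,-432,95,0,0,82],[0.7,-456,-432,95,0,0,82]],
  ],
)

```text
time_s: 1.6
ee_pos: [0.4626, -0.0864, 0.1606]
orientation: [-0.001, 0.805, 0.594, -0.0]
contact_force: [-0.2, 0.7, -0.0]
opening: 0.0602
finger_force: 0.0
```

Run:
```python
from h import *
c=cam("wrist","w1")
s=manip.sense();print(s["time_s"],s["ee_pos"],s["joints"].round(2),totool([.4626-s["ee_pos"][0],-.0866-s["ee_pos"][1],.068-s["ee_pos"][2]]))
q=s["orientation"];M=R.from_quat([q[1],q[2],q[3],q[0]]).as_matrix();print(M.round(3),np.degrees(np.arctan2(M[1,1],M[0,1])))
for p in ([.4626,-.0866,.078],[.4808,-.0252,.032],[.5044,.0528,.0425]):print(w2px(c,p))
```

```text
1.65 [ 0.4626129  -0.08561283  0.16100251] [-0.3  -0.05  1.7   0.    1.49 -0.01] [-1.02775323  0.40478404 93.0011953 ]
[[ 0.294  0.956 -0.001]
 [ 0.956 -0.294  0.001]
 [ 0.001 -0.001 -1.   ]] -17.07345421544379
[323.10640595 215.97080511]
[322.18354837 117.32600096]
[321.53911273  -8.88602615]
```

View pics/w1.png

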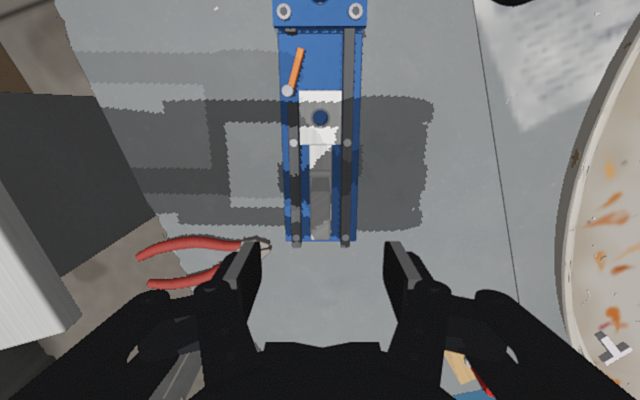

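The wrist view shows the arm's hole at (320,118), as predicted, with the lug below it at about x 320 and square to the jaws. I'll go down and grip.

Request:
servo_tool(
  commands=[
    [[0.7,-1,0,50,0,0,0],[0.7,-1,0,93,0,0,0],[0.7,-1,0,93,0,0,0],[0,-1,0,93,0,0,0],[0,-1,0,93,0,0,0],[0,-1,0,93,0,0,0],[0,-1,0,93,0,0,0],[0,-1,0,93,0,0,0]],
  ],
  newtons=40,
)

```text
time_s: 2.65
ee_pos: [0.4634, -0.0872, 0.0705]
orientation: [0.001, 0.804, 0.595, 0.001]
contact_force: [-3.5, 2.2, 6.4]
opening: 0.0136
finger_force: 38.6
```

Request:
servo_tool(
  commands=[
    [[0,15,0,0,0,0,0],[0,30,0,0,0,0,0],[0,42,0,0,0,0,0],[0,54,0,0,0,0,0],[0,62,0,0,0,0,0],[0,70,0,0,0,0,0],[0,76,0,0,0,0,0],[0,81,0,0,0,0,0],[0,82,0,0,0,0,0],[0,82,0,0,0,0,0]],
  ],
)

```text
time_s: 3.9
ee_pos: [0.4856, -0.0115, 0.0704]
orientation: [0.001, 0.804, 0.594, -0.003]
contact_force: [-9.7, -7.9, 8.8]
opening: 0.0136
finger_force: 39.0
```

Run:
```python
from h import *
c=cam("wrist"); t=cam("top"); s=manip.sense();print(s["time_s"],s["ee_pos"],s["contact_force"],s["wrist_torque"])
print(w2px(c,[.5044,.0528,.0425]))
a=cv2.resize(t["img"][165:220,255:345],None,fx=8,fy=8,interpolation=cv2.INTER_CUBIC)[:300]
b=cv2.resize(c["img"][:100,220:420],None,fx=3,fy=3,interpolation=cv2.INTER_CUBIC)
o=np.zeros((600,720,3),np.uint8);o[:300]=a;o[300:,:600]=b;cv2.imwrite("pics/s1.png",o)
```

```text
4.0 [ 0.48563639 -0.0114892   0.07039018] [-8.66017067 -7.60351001 10.22554246] [-0.81576588  1.33626912  0.21171199]
[321.372806   117.25137209]
```

View pics/s1.png

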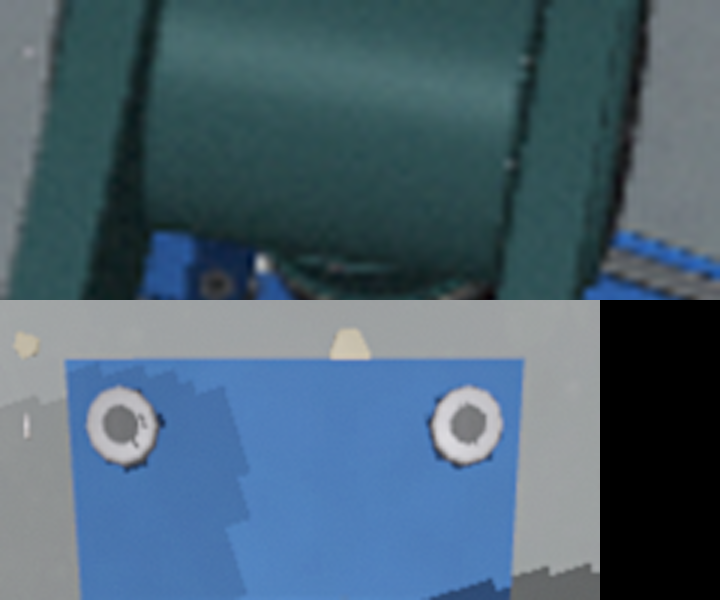

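The crop missed the hole, which is lower, near row 117. I'll take the right crop of the same image.

Run:
```python
from h import *
c=old("wrist")
cv2.imwrite("pics/s2.png",cv2.resize(c["img"][80:260,220:420],None,fx=3,fy=3,interpolation=cv2.INTER_CUBIC))
```

```text
(no output)
```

View pics/s2.png

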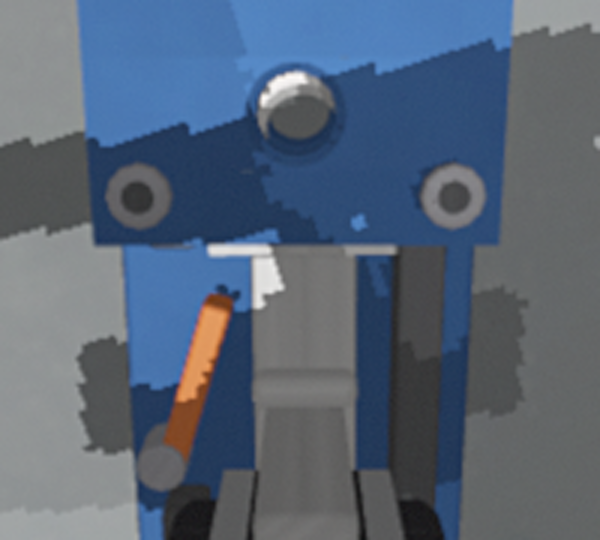

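The catch (tip at (215,300)) has sprung back behind the head. In the ear hole (centre (297,110)) the front rim of the arm's hole is at row 95, so the arm is a little short.

Run:
```python
from h import *
c=old("wrist"); u=np.array([.289,.957])
f=lambda x,y,z:px2w(c,220+(x+.5)/3-.5,80+(y+.5)/3-.5,z)
H=f(297,110,.0425);Ht,Hb=f(297,68,.0425),f(297,153,.0425)
A=f(297,95,.032); E=f(297,243,.0425); W=f(225,255,.032); 
for n,p in dict(H=H,t=Ht,b=Hb,armfront=A,earedge=E,headrear=W).items(): print(n,p.round(4),((p-H)[:2]@u*1000).round(1))
print(f(92,243,.0425),f(500,243,.0425))
```

```text
H [0.5033 0.0535 0.0425] 0.0
t [0.5051 0.0593 0.0425] 6.1
b [0.5015 0.0475 0.0425] -6.4
armfront [0.5038 0.0555 0.032 ] 2.0
earedge [0.4974 0.0342 0.0425] -20.2
headrear [0.4844 0.0341 0.032 ] -24.1
[0.46651508 0.04364965 0.0425    ] [0.52786657 0.02484935 0.0425    ]
```

The two checks agree: the arm is 4.1 to 4.2 mm short.

Request:
servo_tool(
  commands=[
    [[0,2,0,0,0,0,0],[0,4,0,0,0,0,0],[0,4,0,0,0,0,0]],
  ],
)

```text
time_s: 4.38
ee_pos: [0.4868, -0.0077, 0.0704]
orientation: [0.001, 0.804, 0.594, -0.003]
contact_force: [-9.3, -7.4, 8.4]
opening: 0.0134
finger_force: 38.9
```

Request:
servo_tool(
  commands=[
    [[0.5,0,0,0,0,0,0],[0.5,0,0,0,0,0,0],[0.5,0,0,0,0,0,0],[0.6,0,0,-50,0,0,0],[0.6,0,0,-100,0,0,0],[0.6,0,0,-100,0,0,0]],
  ],
)

```text
time_s: 5.12
ee_pos: [0.4911, -0.0054, 0.1737]
orientation: [0.004, 0.804, 0.594, 0.004]
contact_force: [0.3, 0.2, -0.4]
opening: 0.0512
finger_force: 0.0
```

Run:
```python
from h import *
c=cam("wrist"); np.savez("w_hole.npz",**c)
p=w2px(c,[.5036,.0533,.0425]);print(p)
s=manip.sense();print(s["time_s"],s["ee_pos"],s["contact_force"],totool(np.array([.5543,-.2714,.16])-s["ee_pos"]))
```

```text
[314.20733107 122.9146824 ]
5.175 [ 0.48948286 -0.00519665  0.17077651] [-0.44353883  0.26056555 -1.18481173] [-235.46521061  140.03812555   11.27292793]
```

Request:
servo_tool(
  commands=[
    [[0.6,-58,35,3,0,0,0],[0.6,-117,70,6,0,0,0],[0.6,-176,105,6,0,0,0],[0.6,-236,140,6,0,0,0],[0.6,-236,140,6,0,0,0],[0.6,-236,140,6,0,0,0],[0.6,-236,140,6,0,0,0]],
  ],
)

```text
time_s: 6.05
ee_pos: [0.5519, -0.2706, 0.1607]
orientation: [-0.002, 0.804, 0.594, -0.0]
contact_force: [-0.1, -0.4, 0.1]
opening: 0.0515
finger_force: 0.0
```

Run:
```python
from h import *
c=cam("wrist"); np.savez("w_pin.npz",**c); h=dict(np.load("w_hole.npz"))
p=w2px(c,[.5543,-.2714,.078]);print(p)
s=manip.sense();print(s["time_s"],s["ee_pos"])
o=np.zeros((600,800,3),np.uint8)
o[:600,:400]=cv2.resize(h["img"][70:220,270:370],None,fx=4,fy=4,interpolation=cv2.INTER_CUBIC)
o[:600,400:]=cv2.resize(c["img"][100:400,220:420],None,fx=2,fy=2,interpolation=cv2.INTER_CUBIC)
cv2.imwrite("pics/s3.png",o)
```

```text
[326.85739796 215.81052961]
6.1 [ 0.55209256 -0.2703861   0.16129351]
```

View pics/s3.png

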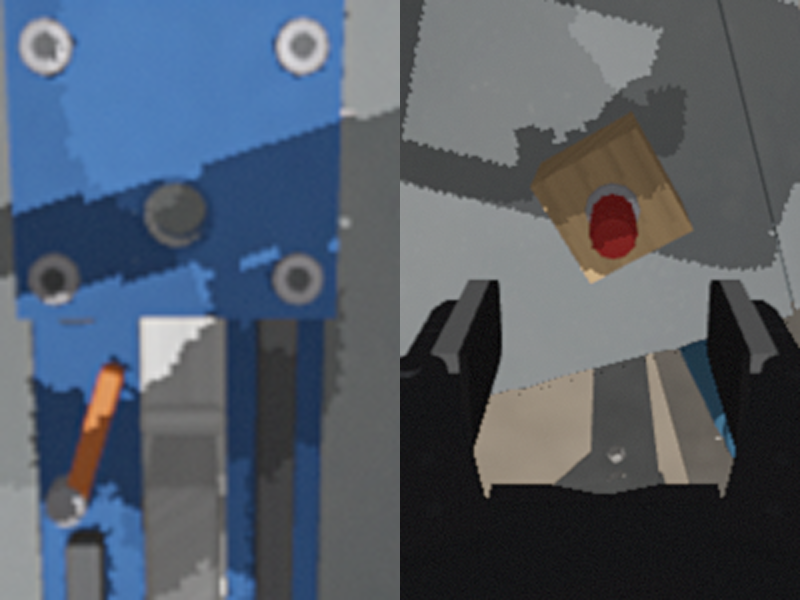

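The left half shows the arm's hole concentric with the ear hole, centre at (174,211), and the catch closed. The right half shows the knob's top face centred at about (613,239).

Run:
```python
from h import *
c=dict(np.load("w_pin.npz"))
P=px2w(c,326.2,219,.078);s=manip.sense();print(P,totool([P[0]-s["ee_pos"][0],P[1]-s["ee_pos"][1],.075-s["ee_pos"][2]]))
h=dict(np.load("w_hole.npz"));print(px2w(h,313.1,122.4,.0425))
```

```text
[ 0.55319677 -0.27349407  0.078     ] [-2.74498491  2.13928596 86.28636456]
[0.50289021 0.05392772 0.0425    ]
```

Request:
servo_tool(
  commands=[
    [[0.6,-2.7,2.1,45,0,0,0],[0.6,-2.7,2.1,85,0,0,0],[0.6,-2.7,2.1,85,0,0,0],[0,-2.7,2.1,85,0,0,0],[0,-2.7,2.1,85,0,0,0],[0,-2.7,2.1,85,0,0,0],[0,-2.7,2.1,85,0,0,0]],
  ],
  newtons=40,
)

```text
time_s: 6.98
ee_pos: [0.5552, -0.2756, 0.0803]
orientation: [0.002, 0.804, 0.594, 0.001]
contact_force: [0.8, 1.6, 5.8]
opening: 0.0144
finger_force: 39.4
```

Request:
servo_tool(
  commands=[
    [[0,0,0,-20,0,0,0],[0,0,0,-60,0,0,0],[0,0,0,-90,0,0,0],[0,0,0,-90,0,0,0],[0,0,0,-90,0,0,0]],
  ],
)

```text
time_s: 7.6
ee_pos: [0.5532, -0.2749, 0.1665]
orientation: [-0.001, 0.804, 0.594, -0.0]
contact_force: [-0.5, 0.6, -1.2]
opening: 0.0145
finger_force: 39.3
```

Run:
```python
from h import *
s=manip.sense();print(s["time_s"],s["ee_pos"],s["opening"],totool([.5030-s["ee_pos"][0],.0537-s["ee_pos"][1],0]))
c=cam("wrist");cv2.imwrite("pics/s4.png",cv2.resize(c["img"][150:350,220:420],None,fx=3,fy=3,interpolation=cv2.INTER_CUBIC))
x=s["ee_pos"]
q=s["orientation"];M=R.from_quat([q[1],q[2],q[3],q[0]]).as_matrix()
print(w2px(c,x+M@[0,0,.006]),w2px(c,x+M@[0,0,.065]), M.round(3))
```

```text
7.6 [ 0.55321084 -0.27488885  0.16647285] 0.014516531435933268 [ 299.32916278 -144.54658893    0.31527535]
[323.35550895 273.56962651] [322.94066645 225.11150024] [[ 0.294  0.956 -0.001]
 [ 0.956 -0.294  0.001]
 [ 0.    -0.001 -1.   ]]
```

View pics/s4.png

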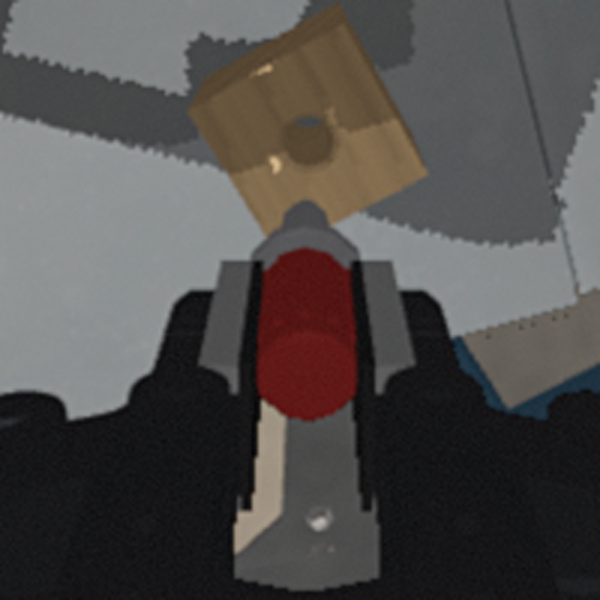

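The pin hangs straight in the jaws: knob top face centred at about (307,375), tip end at about (306,205), collar clear of the fingers.

Run:
```python
from h import *
c=old("wrist");s=manip.sense();x=s["ee_pos"]
f=lambda a,b,dz:px2w(c,220+(a+.5)/3-.5,150+(b+.5)/3-.5,x[2]+dz)
for dc in (-.038,-.034):
  K=f(307,375,dc+.036);T=f(306,208,dc-.036);C=f(306,222,dc) # collar far rim
  C[:2]-=np.array([.294,.956])*.011
  print(dc,*[totool([p[0]-x[0],p[1]-x[1],0])[:2].round(1) for p in (K,T,C)])
```

```text
-0.038 [ 1.1 -0.2] [ 0.3 -0.5] [-0.  -0.5]
-0.034 [ 3.5 -0.2] [ 1.8 -0.5] [ 1.5 -0.4]
```

Request:
servo_tool(
  commands=[
    [[0,45,-22,-3,0,0,0],[0,95,-46,-3,0,0,0],[0,145,-70,-3,0,0,0],[0,195,-94,-3,0,0,0],[0,245,-118,-3,0,0,0],[0,285,-138,0,0,0,0],[0,299,-144,10,0,0,0],[0,299,-144,30,0,0,0],[0,299,-144,42,0,0,0],[0,299,-144,42,0,0,0],[0,299,-144,42,0,0,0],[0,299,-144,42,0,0,0]],
  ],
)

```text
time_s: 9.15
ee_pos: [0.5045, 0.0526, 0.1262]
orientation: [0.0, 0.804, 0.594, 0.001]
contact_force: [-0.3, -0.1, 0.2]
opening: 0.0146
finger_force: 39.3
```

Run:
```python
from h import *
c=cam("wrist");s=manip.sense();print(s["time_s"],s["ee_pos"],s["contact_force"],totool([.5030-s["ee_pos"][0],.0537-s["ee_pos"][1],0]))
cv2.imwrite("pics/s5.png",cv2.resize(c["img"][150:320,220:420],None,fx=3.5,fy=3.5,interpolation=cv2.INTER_CUBIC))
```

```text
9.2 [0.5044921  0.0527453  0.12619126] [ 0.65736748  0.32435744 -0.82940493] [ 0.47345486 -1.70694174 -0.00255014]
```

View pics/s5.png

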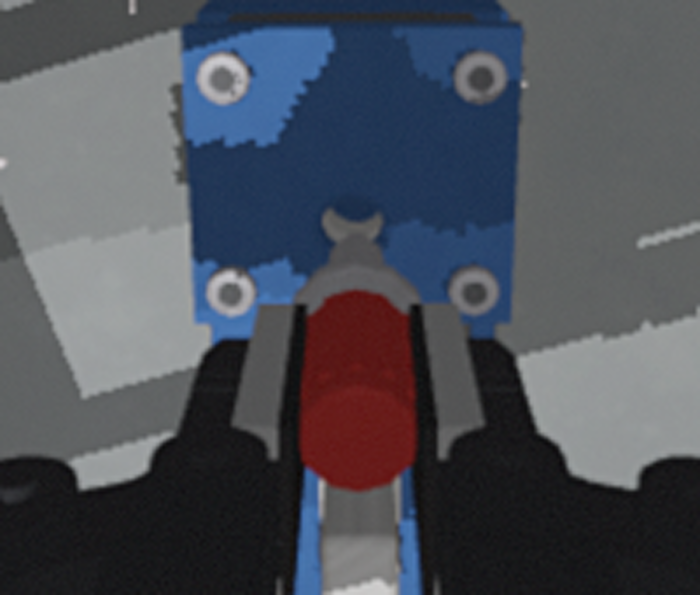

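The tip at about (356,237) is just above the hole, centred at about (352,222). The axis is about 1.2 mm too far right, which is tool +y.

Run:
```python
from h import *
c=old("wrist");x=manip.sense()["ee_pos"]
f=lambda a,b,z:px2w(c,220+(a+.5)/3.5-.5,150+(b+.5)/3.5-.5,z)
for n,p in dict(hole=f(352,222,.0425),top=f(352,28,.0425),bot=f(352,322,.0425),tip=f(356,238,x[2]-.074),hornL=f(322,215,.0425),hornR=f(383,215,.0425)).items(): print(n,p.round(4),totool([p[0]-x[0],p[1]-x[1],0])[:2].round(1))
```

```text
hole [0.5034 0.0546 0.0425] [ 1.5 -1.6]
top [0.5147 0.0912 0.0425] [39.7 -1.5]
bot [0.4971 0.0342 0.0425] [-19.9  -1.6]
tip [0.5042 0.0546 0.0522] [ 1.7 -0.8]
hornL [0.4982 0.0577 0.0425] [ 2.9 -7.5]
hornR [0.5096 0.0542 0.0425] [2.9 4.5]
```

Request:
servo_tool(
  commands=[
    [[0,-0.7,-1,0,0,0,0],[0,-0.7,-1,6,0,0,0],[0,-0.7,-1,12,0,0,0],[0,-0.7,-1,18,0,0,0],[0,-0.7,-1,24,0,0,0],[0,-0.7,-1,24,0,0,0]],
  ],
)

```text
time_s: 9.95
ee_pos: [0.5025, 0.0526, 0.1006]
orientation: [-0.0, 0.804, 0.594, -0.0]
contact_force: [0.0, -0.3, -1.9]
opening: 0.0145
finger_force: 39.3
```

Request:
servo_tool(
  commands=[
    [[0,0,0,5,0,0,0],[0,0,0,10,0,0,0],[0,0,0,15,0,0,0],[0,0,0,19,0,0,0],[0,0,0,21,0,0,0],[0,0,0,22,0,0,0],[0,0,0,22,0,0,0]],
  ],
)

```text
time_s: 10.82
ee_pos: [0.5027, 0.0527, 0.0808]
orientation: [-0.0, 0.804, 0.594, 0.0]
contact_force: [-2.8, 0.3, 6.9]
opening: 0.0146
finger_force: 40.1
```

Request:
servo_tool(
  commands=[
    [[0,0,0,1.5,0,0,0],[0,0,0,3,0,0,0],[0,0,0,3,0,0,0]],
  ],
)

```text
time_s: 11.2
ee_pos: [0.5028, 0.0527, 0.0807]
orientation: [0.0, 0.804, 0.594, 0.0]
contact_force: [-8.8, -0.2, 20.0]
opening: 0.0139
finger_force: 41.5
```

Firm stop: the TCP held its height while the force rose to 20 N, so the collar is seated. I'll ease off, release and rise.

Request:
servo_tool(
  commands=[
    [[0,0,0,-3,0,0,0],[0.4,0,0,-3,0,0,0],[0.5,0,0,-3,0,0,0],[0.5,0,0,-3,0,0,0],[0.6,0,0,-40,0,0,0],[0.6,0,0,-90,0,0,0],[0.6,-40,0,-90,0,0,0],[0.6,-40,0,-90,0,0,0],[0.6,-40,0,-90,0,0,0]],
  ],
)

```text
time_s: 12.32
ee_pos: [0.4907, 0.0146, 0.1656]
orientation: [-0.001, 0.804, 0.594, -0.0]
contact_force: [0.3, -0.8, -0.5]
opening: 0.0514
finger_force: 0.0
```

Run:
```python
from h import *
c=cam("wrist");s=manip.sense();print(s["time_s"],s["ee_pos"],s["contact_force"],w2px(c,[.503,.0537,.0425]),w2px(c,[.503,.0537,.0785]))
p=w2px(c,[.503,.0537,.0425]).astype(int)
cv2.imwrite("pics/s6.png",cv2.resize(c["img"][max(0,p[1]-80):p[1]+100,p[0]-80:p[0]+80],None,fx=3.3,fy=3.3,interpolation=cv2.INTER_CUBIC))
```

```text
12.375 [0.49071879 0.01489704 0.16546244] [-0.02240589 -0.18453599 -0.30212241] [323.31829467 148.13151055] [323.4785374  155.12770373]
```

View pics/s6.png

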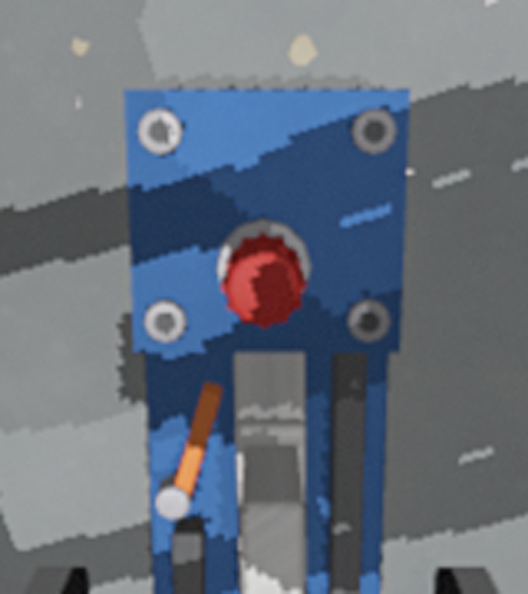

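The pin stands upright with its knob at (264,282) and its collar flat on the ear. The catch (tip at (213,385)) is closed and the gripper is clear.

```bash
python3 -c "
from plant import manip
print(manip.finish_job())"
```

```text
the job is handed in; nothing more can be done
None
```

The job is handed in at about 12.4 s (no verdict was returned): the last picture shows the arm past the closed catch and the pin upright with its collar on the bracket, the gripper is clear, and I never went near the tape roll or the clamp.

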